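Push a slide carrier under a low reader head up to its soft stop

TASK

Pick up the slide carrier by its lug and set it flat in the guide track of the slide reader, nose towards the low tunnel under the reader head. Then push it gently from behind into the tunnel until you feel the hidden soft stop begin to give, press the stop in by a few millimetres (about 4) without bottoming it or jamming the carrier hard, and let go, leaving the carrier there. Leave the blue rack, the tissue block and the small white box where they are.

Things in the scene. Friction and masses are not known exactly. Their poses are not given: they have to be found in the camera images.
- carrier_lug (a point): Centre of the carrier's grip lug: a grey upright block 14 (x) x 18 (y) x 24 mm high on the plate's tail, flush with the tail face. This point is 118 mm behind the nose, 7 mm ahead of the tail face, 22 mm above the underside; the lug reaches from 10 to 34 mm above the underside. Grip it across its 18 mm (y). Axes: x to the nose, z up.
- carrier_nose (a point): Middle of the lower front edge of the carrier's nose (on its underside); axes as the carrier's.
- carrier: Loose slide carrier, about 0.3 kg: aluminium plate 125 long (x) x 50 wide (y) x 10 mm thick, a glass slide on it, nose corners rounded by 6 mm; origin in the middle of the underside, x to the nose, z up. It slides on the slick bed with under 1 N. Push it low on its tail face: a push high on the lug may tip it up.
- tunnel_mouth (a point): Middle of the tunnel entry, on the reader's bed (bed 8 mm above the bench); x points straight into the tunnel, z up. The tunnel is 53 mm wide, 13 mm high, 80 mm deep, closed behind; the white head over it reaches 54 mm above the bench. The carrier's tail with its lug always stays outside.
- reader: Slide reader, fixed; origin 8 mm below tunnel_mouth, same axes. Bed 110 mm wide, from 175 mm before the entry to 85 behind it. Two steel guide rails, 9 mm high, stand 53 mm apart from the entry to 40 mm before it, then flare to 73 mm apart at 100 mm before it; no rails farther out. With its nose 45 mm before the entry the carrier can be laid down with a few mm of play.
- soft_stop (a joint): How far the rubber-faced soft stop hidden in the tunnel is pressed in, m: 0 at the start, 0.010 bottomed on hard metal. Its untouched face stands anywhere from 32 to 62 mm inside the entry, cannot be seen and must be felt for. It takes about 6 N to move and stays where it is left (no spring).
- blue_rack: Empty blue slide rack 36x100x44 mm, loose bystander; origin under its middle.
- tissue_block: Tissue block on a white cassette, 28x41x14 mm, loose bystander; origin under its middle.
- glass_box: Small white box of cover glasses 60x60x22 mm, loose bystander; origin under its middle.

How it is judged (in metres and radians):
On the way, in this order (a step that is already met when the one before it is completed fails the run):
1. the carrier lies flat on the bed in the guide track, its nose pointing to the tunnel and still before the entry (x of carrier_nose in the frame of tunnel_mouth between -0.095 and 0 m and y of carrier_nose in the frame of tunnel_mouth between -0.013 and 0.013 m and z of carrier_nose in the frame of tunnel_mouth below 0.004 m and x of carrier_lug in the frame of tunnel_mouth below -0.1 m and angle between the x axis of carrier_lug and the x axis of tunnel_mouth, either way round below 0.25 rad), for 0.2 s.
2. the carrier's nose is under the head and the soft stop has begun to give (x of carrier_nose in the frame of tunnel_mouth above 0.03 m and value of joint soft_stop above 0.0005 m), for 0.1 s.
At the end, for the whole second after the job is handed in: The carrier lies flat (within 0.03 rad) and still in the tunnel, nose at least 30 mm past the entry, and the soft stop has been pressed in by between 1.5 and 8.5 mm of its 10 mm; the gripper has let go (value of joint soft_stop between 0.0015 and 0.0085 m and x of carrier_nose in the frame of tunnel_mouth above 0.03 m and z of carrier_nose in the frame of tunnel_mouth below 0.003 m and angle between carrier's own z axis and vertical below 0.03 rad and linear speed of carrier below 0.005 m/s); the robot touches nothing.
It fails at once if while pushed along the track, its nose at or in the tunnel, the carrier is forced against the reader or its stop with more than 25 N (contact force between carrier and reader above 25 N and x of carrier_nose in the frame of tunnel_mouth above -0.02 m).
It fails at once if the soft stop is bottomed (value of joint soft_stop above 0.0095 m).
It fails at once if a bystander (blue rack, tissue block, white box) is moved by more than 20 mm (distance of any of blue_rack, tissue_block, glass_box from where it was at the start of the episode above 0.02 m).
It also fails if it takes over 59 s, if anything falls off the work surface, if the arm or the gripper's body presses on something with over 40 N, if the wrist force passes 120 N, or if a joint passes its speed limit or range.

ROBOT

A 6-joint arm with a two-finger parallel gripper is mounted at the origin on a cart in front of the work surface, level with it; the furniture and walls round the work are solid. World frame = base frame: x ahead of the robot, y to its left, z up, the work surface at z = 0. Lengths are in m, angles in degrees, forces in N, time in s.
With the tool pointing down it reaches from about 0.375 to 0.9 m from the base axis. Payload 3.1 kg.
Tool frame: the origin (TCP) lies where the fingers leave the gripper's body, on its centre line; the fingertips stand 70 mm ahead of it and the grasp point (between the pads) lies 51 mm ahead of it; z points along the fingers, y is the line along which they close (so a half turn about z gives the same grasp; the last joint's range is limited). The gripper opens to 87 mm and grips with 3 to 60 N. Pads are 19 mm wide; open, the fingers measure 117 mm over their backs; the gripper's body (75 mm by 190 mm) begins 51 mm behind the grasp point.
Start: joints at [-82.019, 30.224, 82.088, -0, 67.689, -10.227], TCP at [0.195, -0.594, 0.292] pointing down, gripper open.
Joint ranges: [-176.69, 176.69], [-43.24, 126.21], [12.49, 139.97], [-82, 262], [0, 151.66], [-163.58, 163.58]. Speed limits (degrees/s): [159.86, 159.86, 180, 180, 180, 180].

INTERFACE

Orientations are given as a 3x3 rotation matrix whose columns are the frame's x, y, z axes.
In Python, from rig import readout, capture, calibration, bot, look_for gives the robot as it stands. The module is installed in compiled form; this text tells all that it offers.
- The arm moves only by the shell command python3 -m pendant 'ROWS'. ROWS is JSON, a list of rows, each a list of 7 numbers: the shift along the tool's x, y, z normalised to -1 to 1, where 1 is 200 mm, then the turn, a rotation vector about the tool's x, y, z normalised to -1 to 1, where 1 is 180 degrees, then the closure, from -1 (fully open) to 1 (shut). In form: [[dx, dy, dz, ax, ay, az, grip], ...]. A call has 1 to 8 rows; each row is the pose to reach, as a shift and turn from the pose commanded when the call began, along the tool's axes at that moment, turning the shorter way round; what a row does not reach only later rows make up. A row lasts 1/10 s, in which the tool goes at most 50 mm and 8.59 degrees, less where a joint would pass 70% of its speed; a pose out of reach is approached as far as the arm can. A call with a number of a shift or a turn outside -1 to 1 is refused whole. A call with a gripper value outside its range is refused whole. The fingers move at their own pace and stop on an object; the grip force is fixed at half the most. Time passes only in rows, so rows that repeat a pose let the fingers close. It gives the time, the measured TCP pose, the force, the opening and the grip force at its end, in the units of the state.
- readout.read_state(): the state, without advancing time (a new reading comes with each control period).
- capture(name): name is "scene" or "side" or "wrist"; returns (picture, depth): 384x512x3 uint8, red, green, blue; 384x512 float32, m along the optical axis (not along the pixel's ray), 0 where there is no reading.
- calibration(name): a dict with "mtx" (3x3 intrinsics, pixels), "T" (4x4, takes a point from camera to world coordinates); the wrist camera has in their place "mount" (4x4, takes a point from camera to tool coordinates, whose origin is the TCP and whose axes are the flange's). Camera axes: x right, y down, z forward; pixel columns grow to the right and rows downward; lengths in m; the calibration is good to about 2 mm. A picture is of the moment at which its call begins: read the wrist's pose just before it. calibration takes no time and is no camera call.
- bot.hand_in(): hands the job in; it is judged then, once.
Trained networks look in the newest picture that a camera, given by its name, has taken for a name from the list of things; names that differ only in an ending like _2 or _b are one class to them, and where a whole thing is asked for, a point or a joint stands for the part that bears it (a point fixed in the world has none). Each returns a list of dicts, best first, with "conf" (0 to 1); they miss things now and then, are a little off and sometimes report something else, mostly with a low value. They report only what shows in the picture. A call takes as long as a camera call.
- look_for(thing, camera): "extent" ([left, top, right, bottom] in pixels, round what is visible of it).
The state is a dict: "time_s": time; "joint_positions": joint angles; "qvel": joint speeds; "tau": joint torques, N m; "position": TCP position; "tcp_rot": TCP orientation; "force": force on the tool from outside, world axes, zero at the start; "moment": the same for the moment, N m; "opening": opening from 0.0 (shut) to 1.0 (fully open); "grasp_force": force on a finger pad.
Only numpy, scipy, OpenCV 4.12 (cv2) and the standard library are available. Lean on these libraries where they do the work, as an engineer would, in place of code of your own. Each camera call takes 0.05 s, during which the arm holds its last target. There are 200 camera calls.

## Working session

There is one attempt and no reset: what is moved stays moved. The work goes in short steps, Python scripts to look and compute and a shell command to move; the robot and the scene stay as the last step left them, time stands still between calls to the robot, and variables do not carry over. Pictures are saved under pics/ and viewed, at most 10 in all, crops included, and the job is handed in when it is done.

```bash
mkdir -p pics
cat > h.py <<'E'
import numpy as np, cv2
from rig import readout, capture, calibration, bot, look_for
def cam(name):
    s=readout.read_state(); c=calibration(name); pic,d=capture(name)
    if name=="wrist":
        T=np.eye(4);T[:3,:3]=s["tcp_rot"];T[:3,3]=s["position"];T=T@np.array(c["mount"])
    else: T=np.array(c["T"])
    K=np.array(c["mtx"]); v,u=np.mgrid[:384,:512]
    P=np.stack([(u-K[0,2])/K[0,0]*d,(v-K[1,2])/K[1,1]*d,d],-1)@T[:3,:3].T+T[:3,3]
    P[d==0]=np.nan
    return pic,d,P,T,K
def save(n,p): cv2.imwrite("pics/"+n,p[:,:,::-1])
E
python3 - <<'E'
from h import *
s=readout.read_state(); print(s["time_s"],s["position"],np.round(s["tcp_rot"],3).tolist(),s["opening"],s["force"])
ims=[]
for n in ["scene","side"]:
    pic,d,P,T,K=cam(n); ims.append(pic); np.savez(n+".npz",pic=pic,P=P,d=d,T=T,K=K)
    print(n,np.round(T[:3],3).tolist())
    for t in ["carrier","carrier_lug","reader","blue_rack","tissue_block","glass_box"]:
        for r in look_for(t,n)[:2]:
            e=np.round(r["extent"]).astype(int); q=P[max(e[1],0):e[3],max(0,e[0]):e[2]].reshape(-1,3)
            q=q[q[:,2]>0.005] 
            print(n,t,round(r["conf"],2),e.tolist(),np.round(np.nanmedian(q,0),3) if len(q) else None)
save("a.png",cv2.resize(np.hstack(ims),(800,300))); save("scene.png",cv2.resize(ims[0],(800,600)))
E
```

```text
0.0 [ 0.19524717 -0.59309014  0.29126895] [[0.95, 0.313, -0.0], [0.313, -0.95, 0.002], [0.0, -0.002, -1.0]] 0.9995908474374818 [ 0.2069154   0.71107483 -0.46509973]
scene [[-0.66, -0.345, 0.667, -0.227], [-0.751, 0.305, -0.586, 0.637], [-0.001, -0.888, -0.46, 0.577]]
scene reader 0.59 [191, 177, 273, 250] [0.572 0.041 0.009]
scene blue_rack 0.72 [144, 236, 195, 274] [0.494 0.26  0.036]
scene tissue_block 0.64 [212, 269, 232, 283] [0.361 0.209 0.012]
scene glass_box 0.64 [257, 162, 286, 173] [ 0.688 -0.248  0.02 ]
side [[-0.984, -0.065, 0.163, 0.322], [-0.175, 0.451, -0.875, 0.967], [-0.016, -0.89, -0.455, 0.589]]
side carrier 0.6 [256, 156, 300, 173] [ 0.484 -0.321  0.012]
side carrier_lug 0.8 [258, 156, 300, 176] [ 0.484 -0.321  0.012]
side reader 0.83 [174, 192, 288, 247] [0.578 0.056 0.015]
side blue_rack 0.75 [231, 254, 255, 302] [0.481 0.272 0.037]
side tissue_block 0.63 [294, 264, 310, 279] [0.366 0.21  0.013]
```

View pics/a.png

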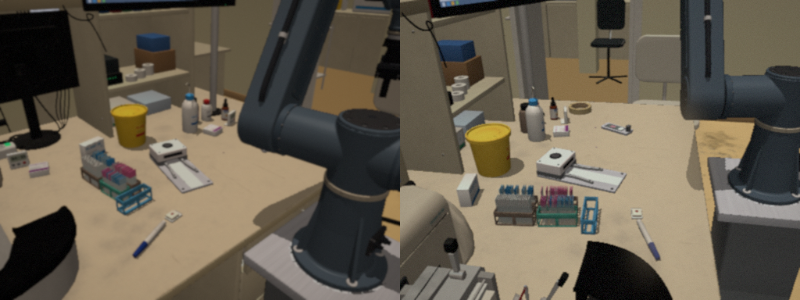

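View pics/scene.png

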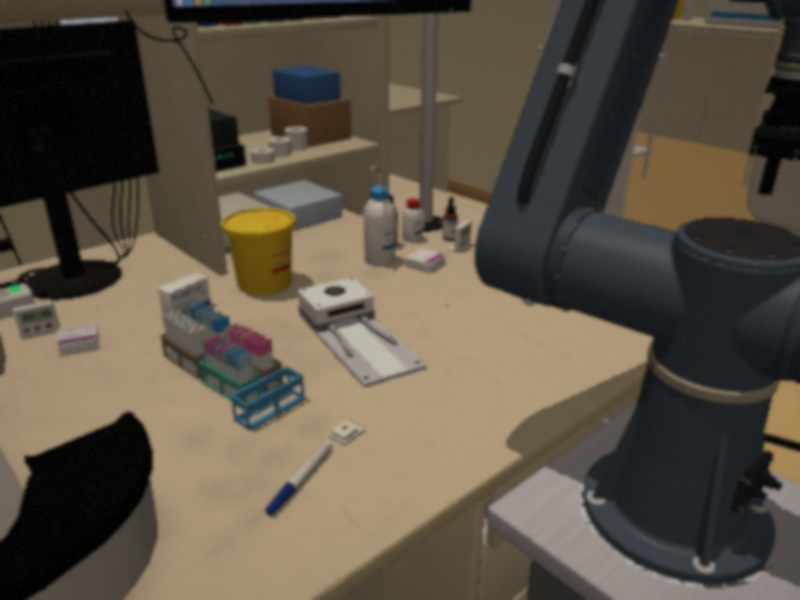

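The scene view shows the reader head at about (340,300) with its track running towards the robot at (390,360). The side view shows the carrier at about (275,164) in full-size pixels. Next I'll measure the reader and check the wrist camera.

Run:
```python
from h import *
print(np.round(calibration("wrist")["mount"],3).tolist(), np.round(calibration("wrist")["mtx"],1).tolist())
for n,e in [("scene",[185,170,280,255]),("side",[165,185,295,250])]:
    P=np.load(n+".npz")["P"]; q=P[e[1]:e[3],e[0]:e[2]].reshape(-1,3)
    h=q[(q[:,2]>.045)&(q[:,2]<.062)]; r=cv2.minAreaRect(h[:,:2].astype(np.float32)*1000); print("head",n,len(h),r,np.median(h[:,2]))
    b=q[(q[:,2]>.004)&(q[:,2]<.013)]; r=cv2.minAreaRect(b[:,:2].astype(np.float32)*1000); print("bed",len(b),r,np.median(b[:,2]))
P=np.load("side.npz")["P"];q=P[140:190,240:315].reshape(-1,3); 
for a,b in [(.006,.016),(.025,.045)]:
    k=q[(q[:,2]>a)&(q[:,2]<b)]; print(len(k),np.median(k,0) if len(k) else 0, k.min(0),k.max(0),cv2.minAreaRect(k[:,:2].astype(np.float32)*1000))
```

```text
[[0.001, -0.953, -0.304, 0.084], [1.0, 0.001, -0.0, 0.0], [0.001, -0.304, 0.953, -0.091], [0.0, 0.0, 0.0, 1.0]] [[305.4, 0.0, 254.5], [0.0, 305.4, 190.8], [0.0, 0.0, 1.0]]
head scene 651 ((633.6912231445312, 17.937732696533203), (109.98168182373047, 87.50489044189453), 76.49889373779297) 0.05305779909592245
bed 1676 ((577.3536376953125, -27.636199951171875), (299.79022216796875, 436.4925231933594), 56.807106018066406) 0.00715128024138989
head side 941 ((620.5326538085938, 93.9827880859375), (117.06373596191406, 285.7510070800781), 12.166232109069824) 0.05485375213014698
bed 1799 ((598.0131225585938, -30.256027221679688), (371.9876403808594, 305.62567138671875), 0.627514660358429) 0.008952701543830988
306 [ 0.49474222 -0.32692165  0.01125915] [ 0.42524621 -0.51241745  0.00610264] [ 0.64068008 -0.15949309  0.01581166] ((513.4956665039062, -358.5317077636719), (136.56793212890625, 374.054931640625), 21.51350975036621)
27 [ 0.44001533 -0.3000615   0.03334785] [ 0.43310944 -0.30918472  0.02510495] [ 0.44856486 -0.29015717  0.0372736 ] ((439.29571533203125, -301.3499450683594), (16.527393341064453, 15.49998664855957), 37.9363899230957)
```

```bash
python3 -m pendant '[[0.88,-0.48,0,0,0,0.24,-1],[0.88,-0.48,0,0,0,0.24,-1],[0.88,-0.48,0,0,0,0.24,-1],[0.88,-0.48,0,0,0,0.24,-1],[0.88,-0.48,0,0,0,0.24,-1],[0.88,-0.48,0,0,0,0.24,-1]]'
python3 - <<'E'
from h import *
s=readout.read_state(); R=np.array(s["tcp_rot"]);print(s["time_s"],np.degrees(np.arctan2(R[1,0],R[0,0])),s["position"], R.T@(np.array([.46,-.30,.28])-s["position"])/.2)
E
```

```text
time_s: 1.3
position: [0.3337, -0.446, 0.2925]
tcp_rot: [[0.907, -0.42, 0.0], [-0.42, -0.907, -0.0], [0.0, 0.0, -1.0]]
force: [-0.4, -0.4, 0.1]
opening: 1.001
grasp_force: 0.0
1.3 -24.846325415949703 [ 0.33374067 -0.44599915  0.29251046] [ 0.26612477 -0.92769317  0.06249025]
```

```bash
python3 -m pendant '[[0.26,-0.93,0.06,0,0,0,-1],[0.26,-0.93,0.06,0,0,0,-1],[0.26,-0.93,0.06,0,0,0,-1],[0.26,-0.93,0.06,0,0,0,-1],[0.26,-0.93,0.06,0,0,0,-1],[0.26,-0.93,0.06,0,0,0,-1]]'
python3 - <<'E'
from h import *
pic,d,P,T,K=cam("wrist"); np.savez("w1.npz",pic=pic,P=P,d=d)
for t in ["carrier","carrier_lug","reader"]:
    for r in look_for(t,"wrist")[:2]: print(t,round(r["conf"],2),np.round(r["extent"]))
save("w1.png",cv2.resize(pic,(800,600)))
E
```

```text
time_s: 1.9
position: [0.4585, -0.3012, 0.2802]
tcp_rot: [[0.908, -0.419, -0.0], [-0.419, -0.908, -0.001], [0.0, 0.001, -1.0]]
force: [-0.3, -0.0, -0.3]
opening: 0.998
grasp_force: 0.0
carrier 0.72 [242.  77. 296. 188.]
carrier_lug 0.61 [247.  77. 295. 192.]
reader 0.57 [  0. 135.  52. 245.]
```

View pics/w1.png

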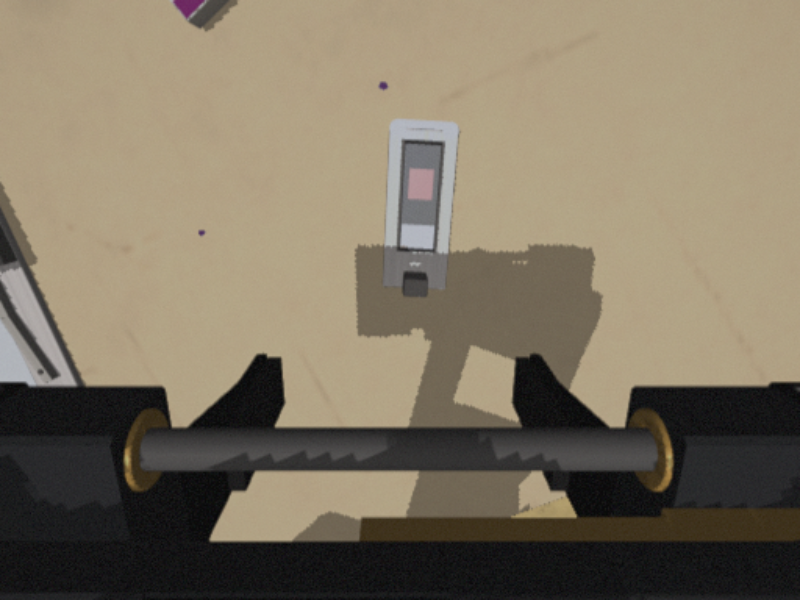

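The wrist view shows the carrier from (392,120) to (445,290), nose up. Its dark lug is at about (415,284). The reader's track edge is at the left.

```bash
cat >> h.py <<'E'
def carrier(P,box):
    """box: l,t,r,b pixels; returns lug centre, yaw from plate points and lug points"""
    q=P[box[1]:box[3],box[0]:box[2]].reshape(-1,3); q=q[np.isfinite(q[:,0])]
    return q
E
python3 - <<'E'
from h import *
z=np.load("w1.npz"); P=z["P"]; q=carrier(P,(225,60,315,205))
print("table",np.median(q[q[:,2]<.004],0)[2])
k=q[(q[:,2]>.006)&(q[:,2]<.016)]; L=q[(q[:,2]>.028)&(q[:,2]<.04)]
print("plate",len(k),cv2.minAreaRect((k[:,:2]*1000).astype(np.float32)),np.median(k[:,2]))
print("lug",len(L),np.median(L,0),(L.min(0)+L.max(0))/2,cv2.minAreaRect((L[:,:2]*1000).astype(np.float32)))
E
```

```text
table -0.0011454829189102844
plate 4372 ((487.8999328613281, -331.8629455566406), (50.18326187133789, 125.133544921875), 62.313636779785156) 0.009205187963288813
lug 190 [ 0.43961574 -0.30644194  0.03279501] [ 0.43928164 -0.30641672  0.03123605] ((439.1588134765625, -306.6017761230469), (17.629825592041016, 14.223506927490234), 65.16852569580078)
```

```bash
python3 -m pendant '[[0,-1,-0.1,0,0,0,-1],[0,-1,-0.1,0,0,0,-1],[0,-1,-0.1,0,0,0,-1],[0,-1,-0.1,0,0,0,-1],[0,-1,-0.1,0,0,0,-1],[0,-1,-0.1,0,0,0,-1]]'
python3 - <<'E'
from h import *
pic,d,P,T,K=cam("wrist"); np.savez("w2.npz",pic=pic,P=P,d=d,T=T,K=K)
for r in look_for("reader","wrist")[:2]: print(round(r["conf"],2),np.round(r["extent"]))
save("w2.png",cv2.resize(pic,(800,600)))
h=P[(P[:,:,2]>.045)&(P[:,:,2]<.06)&(P[:,:,0]>.5)&(abs(P[:,:,1])<.12)]
print(len(h),cv2.minAreaRect((h[:,:2]*1000).astype(np.float32)),np.median(h[:,2]))
E
```

```text
time_s: 2.7
position: [0.5428, -0.1197, 0.3004]
tcp_rot: [[0.907, -0.421, 0.0], [-0.421, -0.907, -0.001], [0.001, 0.001, -1.0]]
force: [0.1, -0.2, 1.0]
opening: 1.001
grasp_force: 0.0
0.98 [ 52.  96. 213. 273.]
0.59 [399.  76. 460. 186.]
7763 ((689.9403686523438, 5.16558837890625), (113.83380126953125, 201.71234130859375), 81.57792663574219) 0.0531105835660699
```

View pics/w2.png

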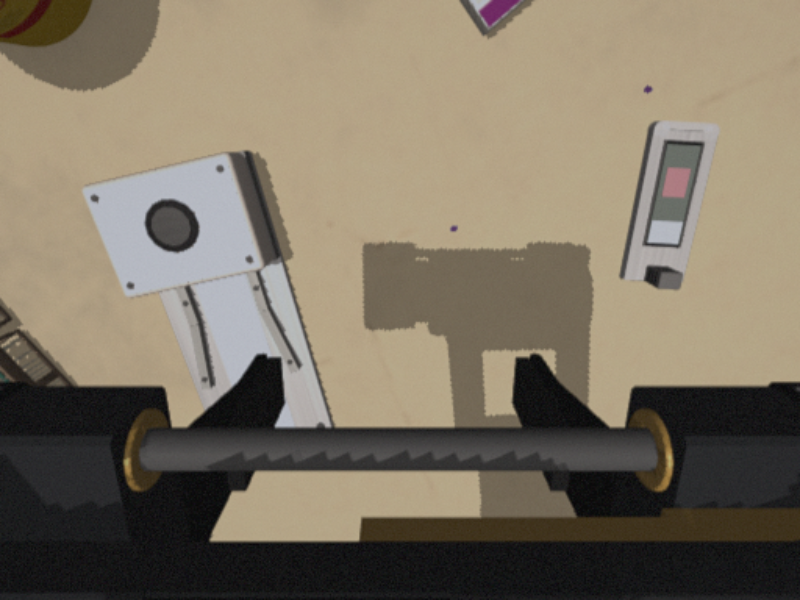

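The wrist view shows the reader head's top at (83,187), (235,152), (272,262) and (128,297). The rails and bed run down towards (320,425).

Run:
```python
from h import *
P=np.load("w2.npz")["P"]
M=np.zeros((384,512),bool); M[92:195,48:186]=1
h=P[M&(P[:,:,2]>.048)&(P[:,:,2]<.058)]
r=cv2.minAreaRect((h[:,:2]*1000).astype(np.float32)); print(len(h),r,np.median(h[:,2])); 
# yaw candidates: axis within 45deg of (1,-.25)
a=[y for y in np.arange(4)*90+r[2]-180 if abs(y+15)<45][0]; c=np.array(r[0])/1000
u=np.array([np.cos(np.radians(a)),np.sin(np.radians(a))]); v=np.array([-u[1],u[0]])
g=(h[:,:2]-c); print("yaw",a,"along",np.percentile(g@u,[0.2,1,99,99.8]),"across",np.percentile(g@v,[.2,1,99,99.8]))
# bed/rails in reader frame
M[:]=0; M[150:285,48:215]=1
b=P[M]; s=(b[:,:2]-c)@u; t=(b[:,:2]-c)@v
for lo,hi,n in [(.005,.011,"bed"),(.0145,.021,"rail")]:
    k=(b[:,2]>lo)&(b[:,2]<hi)&(s<-.05)&(s>-.17)
    for s0 in np.arange(-.16,-.05,.02):
        kk=k&(abs(s-s0)<.005)
        if kk.sum()>5: 
            tt=np.sort(t[kk]); print(n,round(s0,3),kk.sum(),np.round(np.percentile(tt,[1,99])*1000,1), "neg",np.round(np.percentile(tt[tt<0],[5,95])*1000,1) if (tt<0).any() else 0,"pos",np.round(np.percentile(tt[tt>0],[5,95])*1000,1) if (tt>0).any() else 0)
print("bed z",np.median(b[(b[:,2]>.004)&(b[:,2]<.012),2]))
```

```text
7404 ((635.400390625, 13.496452331542969), (110.22706604003906, 84.97254180908203), 77.6510238647461) 0.05312414269376156
yaw -12.348976135253906 along [-0.04208179 -0.04094652  0.04156795  0.04237932] across [-0.05461482 -0.05395932  0.05279173  0.05409806]
bed -0.16 198 [-54.4  54.6] neg [-53.6 -24.1] pos [38.4 54.6]
bed -0.14 243 [-54.2  54.8] neg [-54.  -27.9] pos [11.1 53.3]
bed -0.12 419 [-53.4  53.7] neg [-52.3  -2.4] pos [ 2.5 52.8]
bed -0.1 450 [-53.9  54. ] neg [-52.5  -2.5] pos [ 2.2 52.9]
bed -0.08 479 [-53.9  54.1] neg [-52.5  -2.6] pos [ 2.3 53.3]
bed -0.06 501 [-53.9  53.9] neg [-52.5  -2.6] pos [ 2.1 52.7]
rail -0.14 57 [-43.6  43.6] neg [-43.4 -36. ] pos [36.1 43.1]
rail -0.12 78 [-40.7  41.1] neg [-40.6 -33.5] pos [33.3 40.6]
rail -0.1 87 [-37.6  38.2] neg [-36.8 -29.7] pos [29.8 37.6]
rail -0.08 87 [-34.   34.8] neg [-33.8 -26.9] pos [27.3 34.5]
rail -0.06 93 [-33.9  34.8] neg [-33.7 -27.1] pos [26.9 34.5]
bed z 0.007106697680364232
```

```bash
cat >> h.py <<'E'
def to(p,yaw=None):
    s=readout.read_state(); R=np.array(s["tcp_rot"]); y=np.degrees(np.arctan2(R[1,0],R[0,0]))
    print("t",round(s["time_s"],2),"F",np.round(s["force"],1),"open",round(s["opening"],3),"g",round(s["grasp_force"],1),"pos",np.round(s["position"],4),"yaw",round(y,2))
    print("d",np.round(R.T@(np.array(p)-s["position"])/.2,4),"az",None if yaw is None else round((y-yaw)/180,4))
E
python3 -c "
from h import *
to([.439,-.3063,.14],-27.7)"
```

```text
t 2.8 F [ 0.1  0.6 -0.9] open 0.997 g 0.0 pos [ 0.5422 -0.1212  0.3001] yaw -25.08
d [-0.0747  1.0564  0.8013] az 0.0145
```

```bash
python3 -m pendant '[[-0.07,1,0.2,0,0,0.0145,-1],[-0.07,1,0.5,0,0,0.0145,-1],[-0.07,1,0.8,0,0,0.0145,-1],[-0.07,1,0.8,0,0,0.0145,-1],[-0.07,1,0.8,0,0,0.0145,-1],[-0.07,1,0.8,0,0,0.0145,-1],[-0.07,1,0.8,0,0,0.0145,-1]]'
python3 - <<'E'
from h import *
pic,d,P,T,K=cam("wrist")
q=P.reshape(-1,3);q=q[np.isfinite(q[:,0])]
q=q[(np.hypot(q[:,0]-.48,q[:,1]+.33)<.09)]
k=q[(q[:,2]>.006)&(q[:,2]<.016)]; L=q[(q[:,2]>.029)&(q[:,2]<.037)&(np.hypot(q[:,0]-.439,q[:,1]+.306)<.02)]
print(cv2.minAreaRect((k[:,:2]*1000).astype(np.float32)),np.median(k[:,2]))
if len(L): print("lug",len(L),cv2.minAreaRect((L[:,:2]*1000).astype(np.float32)),np.median(L[:,2]))
save("w3.png",pic)
for i in range(4): to([.439,-.3063,.083],-27.7)
E
```

```text
time_s: 3.5
position: [0.4433, -0.2969, 0.1385]
tcp_rot: [[0.883, -0.468, -0.003], [-0.468, -0.883, 0.003], [-0.004, -0.001, -1.0]]
force: [-0.8, 0.0, 0.7]
opening: 1.002
grasp_force: 0.0
((487.84942626953125, -331.9207458496094), (50.2230339050293, 124.81805419921875), 62.22123336791992) 0.009268383839291156
lug 508 ((438.71612548828125, -306.4005432128906), (17.615312576293945, 14.374032974243164), 62.07440948486328) 0.032738281070155084
t 3.55 F [-0.3  0.3 -0. ] open 0.999 g 0.0 pos [ 0.4445 -0.2962  0.1399] yaw -27.82
d [-0.0005  0.058   0.2844] az -0.0007
t 3.55 F [-0.3  0.3 -0. ] open 0.999 g 0.0 pos [ 0.4445 -0.2962  0.1399] yaw -27.82
d [-0.0005  0.058   0.2844] az -0.0007
t 3.55 F [-0.3  0.3 -0. ] open 0.999 g 0.0 pos [ 0.4445 -0.2962  0.1399] yaw -27.82
d [-0.0005  0.058   0.2844] az -0.0007
t 3.55 F [-0.3  0.3 -0. ] open 0.999 g 0.0 pos [ 0.4445 -0.2962  0.1399] yaw -27.82
d [-0.0005  0.058   0.2844] az -0.0007
```

View pics/w3.png

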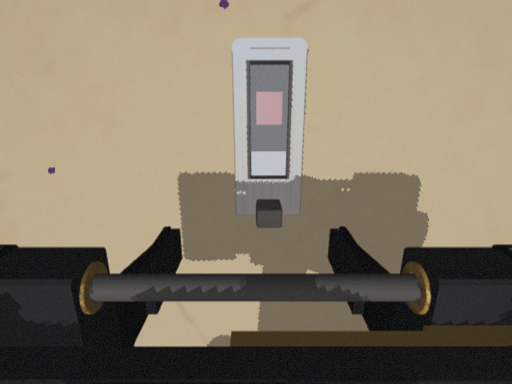

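The carrier is straight ahead, with the lug at (269,213) almost centred between the fingers. I'll go down and grip.

```bash
python3 -m pendant '[[0,0.056,0.1,0,0,0,-1],[0,0.056,0.2,0,0,0,-1],[0,0.056,0.28,0,0,0,-1],[0,0.056,0.28,0,0,0,-1],[0,0.056,0.28,0,0,0,0],[0,0.056,0.28,0,0,0,1],[0,0.056,0.28,0,0,0,1],[0,0.056,0.28,0,0,0,1]]'; python3 -m pendant '[[0,0,0,0,0,0,1],[0,0,0,0,0,0,1],[0,0,0,0,0,0,1]]'
```

```text
time_s: 4.35
position: [0.4408, -0.3051, 0.0851]
tcp_rot: [[0.886, -0.463, 0.001], [-0.463, -0.886, -0.001], [0.002, 0.001, -1.0]]
force: [-1.2, -0.0, 0.6]
opening: 0.723
grasp_force: 0.0
time_s: 4.65
position: [0.4403, -0.3049, 0.0843]
tcp_rot: [[0.886, -0.463, -0.0], [-0.463, -0.886, 0.0], [-0.0, -0.0, -1.0]]
force: [0.8, 0.7, -0.2]
opening: 0.449
grasp_force: 0.0
```

```bash
python3 -m pendant '[[0,0,0,0,0,0,1],[0,0,0,0,0,0,1],[0,0,0,0,0,0,1],[0,0,0,0,0,0,1],[0,0,0,0,0,0,1]]'; python3 -m pendant '[[0,0,-0.1,0,0,0,1],[0,0,-0.2,0,0,0,1],[0,0,-0.3,0,0,0,1],[0,0,-0.4,0,0,0,1],[0,0,-0.4,0,0,0,1],[0,0,-0.4,0,0,0,1]]'
python3 - <<'E'
from h import *
pic,d,P,T,K=cam("wrist"); save("w4.png",pic); np.savez("w4.npz",P=P)
to([.4347,.0575,.165],-12.35)
E
```

```text
time_s: 5.15
position: [0.4403, -0.3049, 0.0842]
tcp_rot: [[0.886, -0.463, -0.0], [-0.463, -0.886, 0.0], [-0.0, 0.0, -1.0]]
force: [-0.1, -0.1, 0.1]
opening: 0.202
grasp_force: 30.0
time_s: 5.75
position: [0.44, -0.3045, 0.1639]
tcp_rot: [[0.886, -0.463, -0.001], [-0.463, -0.886, 0.001], [-0.001, -0.0, -1.0]]
force: [0.5, 0.6, -3.4]
opening: 0.202
grasp_force: 30.0
t 5.8 F [-0.3  0.5 -3.8] open 0.204 g 30.0 pos [ 0.4397 -0.3042  0.1632] yaw -27.6
d [-0.8601 -1.5911 -0.0056] az -0.0847
```

View pics/w4.png

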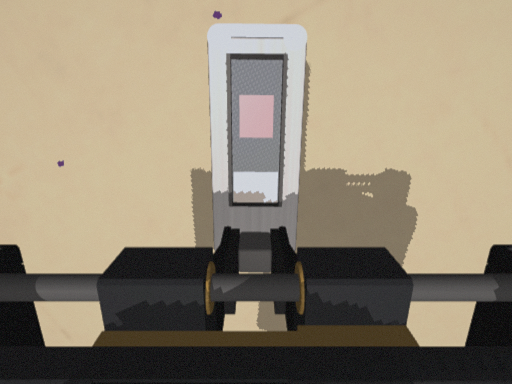

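The carrier is held by its lug, with the plate straight ahead from (210,28) to (300,245). I'll measure its pose in the hand.

```bash
cat >> h.py <<'E'
def held(P,zlo=.06):
    s=readout.read_state();R=np.array(s["tcp_rot"]);p=np.array(s["position"])
    q=P.reshape(-1,3);q=q[np.isfinite(q[:,0])];q=(q-p)@R
    q=q[(q[:,0]>.02)&(q[:,0]<.14)&(abs(q[:,1])<.04)&(q[:,2]<.1)&(q[:,2]>.055)]
    r=cv2.minAreaRect((q[:,:2]*1000).astype(np.float32))
    A=np.c_[q[:,:2],np.ones(len(q))]; c=np.linalg.lstsq(A,q[:,2],rcond=None)[0]
    print("rect tool mm",r,"x max",np.percentile(q[:,0],99.8)*1000,"plane slopes deg",np.degrees(c[:2]),"z at x=0",c[2], "fwd",c[2]+.1*c[0])
E
python3 - <<'E'
from h import *
held(np.load("w4.npz")["P"])
E
```

```text
rect tool mm ((68.78584289550781, 0.9009666442871094), (97.83851623535156, 50.21133804321289), 0.438449501991272) x max 117.35119071433289 plane slopes deg [0.9790653  0.04022424] z at x=0 0.07389157242275395 fwd 0.07560036372252758
```

```bash
python3 -m pendant '[[-0.1,-0.15,0,0,0,-0.02,1],[-0.2,-0.35,0,0,0,-0.04,1],[-0.3,-0.55,0,0,0,-0.06,1],[-0.4,-0.75,0,0,0,-0.085,1],[-0.5,-0.9,0,0,0,-0.085,1],[-0.5,-0.95,0,0,0,-0.085,1],[-0.5,-0.95,0,0,0,-0.085,1]]'
python3 -c "
from h import *
to([.43,.0594,.125],-12.35)"
```

```text
time_s: 6.5
position: [0.4397, -0.0888, 0.1634]
tcp_rot: [[0.978, -0.21, -0.001], [-0.21, -0.978, 0.001], [-0.001, -0.0, -1.0]]
force: [0.6, -0.9, -3.3]
opening: 0.203
grasp_force: 30.0
t 6.5 F [ 0.6 -0.9 -3.3] open 0.203 g 30.0 pos [ 0.4397 -0.0888  0.1634] yaw -12.13
d [-0.2026 -0.714   0.1926] az 0.0012
```

```bash
python3 -m pendant '[[-0.06,-0.2,0,0,0,0.001,1],[-0.12,-0.4,0,0,0,0.001,1],[-0.17,-0.6,0,0,0,0.001,1],[-0.2,-0.715,0.1,0,0,0.001,1],[-0.2,-0.715,0.19,0,0,0.001,1],[-0.2,-0.715,0.19,0,0,0.001,1],[-0.2,-0.715,0.19,0,0,0.001,1]]'
python3 - <<'E'
from h import *
to([.43,.0594,.095],-12.35)
pic,d,P,T,K=cam("wrist"); save("w5.png",pic)
held(P)
ims=[capture("side")[0]]; x=cv2.resize(ims[0][170:266,160:310],(750,480),interpolation=cv2.INTER_CUBIC); save("s5.png",x)
# reader head front edge and carrier in world
u=np.array([.9769,-.2139]);v=np.array([.2139,.9769]);e=np.array([.5939,.0226])
q=P.reshape(-1,3);q=q[np.isfinite(q[:,0])]; S=(q[:,:2]-e)@u;Tt=(q[:,:2]-e)@v
k=(q[:,2]>.048)&(q[:,2]<.06)&(S>-.02)&(S<.09)&(abs(Tt)<.07); print("head S",np.percentile(S[k],[.5,99.5]),"T",np.percentile(Tt[k],[.5,99.5]))
for lo,hi in [(.0145,.021)]:
    for s0 in (-.04,-.03,-.02,-.01):
        kk=(q[:,2]>lo)&(q[:,2]<hi)&(abs(S-s0)<.005)&(abs(Tt)<.05); t=Tt[kk]; print(s0,len(t), np.round([t[t<0].mean()*1000,t[t>0].mean()*1000],1) if len(t) else 0)
k=(q[:,2]>.035)&(q[:,2]<.065)&(S<-.03)&(S>-.14)&(abs(Tt)<.035); print("carrier S,T",np.percentile(S[k],99.5),np.percentile(Tt[k],[.5,99.5]))
E
```

```text
time_s: 7.2
position: [0.432, 0.057, 0.1259]
tcp_rot: [[0.976, -0.218, -0.0], [-0.218, -0.976, -0.0], [-0.0, 0.0, -1.0]]
force: [0.4, 0.3, -3.0]
opening: 0.207
grasp_force: 30.0
t 7.2 F [ 0.4  0.3 -3. ] open 0.207 g 30.0 pos [0.432  0.057  0.1259] yaw -12.57
d [-0.0124 -0.0095  0.1544] az -0.0012
rect tool mm ((68.36984252929688, 0.2290515899658203), (96.8355941772461, 50.275508880615234), 0.12911851704120636) x max 116.4067893984664 plane slopes deg [1.46052617 0.01851968] z at x=0 0.07493233848701546 fwd 0.0774814375393444Traceback (most recent call last):
  File "<stdin>", line 9, in <module>
    return _quantile_unchecked(
        a, q, axis, out, overwrite_input, method, keepdims, weights)
    return _ureduce(a,
                    func=_quantile_ureduce_func,
    ...<5 lines>...
                    overwrite_input=overwrite_input,
                    method=method)
    r = func(a, **kwargs)
    result = _quantile(arr,
                       quantiles=q,
    ...<2 lines>...
                       out=out,
                       weights=wgt)
    slices_having_nans = np.isnan(arr[-1, ...])
                                  ~~~^^^^^^^^^
IndexError: index -1 is out of bounds for axis 0 with size 0
```

View pics/w5.png

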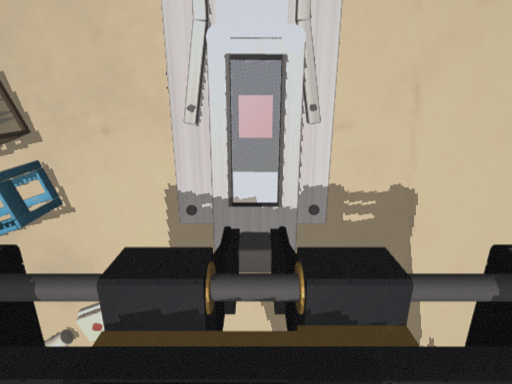

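The carrier sits straight over the track with its nose between the flared rails. The rail bolts are at (191,108) and (313,107). The carrier is about 2 mm to the right, so I'll correct that and lower it.

```bash
python3 -m pendant '[[-0.01,-0.009,0,0,0,0,1],[-0.01,-0.009,0.05,0,0,0,1],[-0.01,-0.009,0.1,0,0,0,1],[-0.01,-0.009,0.13,0,0,0,1],[-0.01,-0.009,0.14,0,0,0,1],[-0.01,-0.009,0.14,0,0,0,1]]'
python3 - <<'E'
from h import *
to([.43,.0594,.0925],-12.35)
pic,d,P,T,K=cam("wrist");held(P)
u=np.array([.9769,-.2139]);v=np.array([.2139,.9769]);e=np.array([.5939,.0226])
q=P.reshape(-1,3);q=q[np.isfinite(q[:,0])]; S=(q[:,:2]-e)@u;Tt=(q[:,:2]-e)@v
for s0 in (-.14,-.12,-.1,-.08,-.06,-.05,-.04):
    kk=(abs(S-s0)<.002)&(abs(Tt)<.06)&(q[:,2]<.035); 
    print(s0,[(z0,np.round([np.median(q[kk&(abs(Tt-z0/1000)<.002),2])*1000],1).tolist()) for z0 in (-45,-38,-32,-20,20,32,38,45)])
    t=Tt[kk&(q[:,2]>.0195)]; print(np.round(np.percentile(t,[1,99])*1000,1) if len(t) else 0)
E
```

```text
time_s: 7.9
position: [0.4293, 0.0603, 0.0976]
tcp_rot: [[0.976, -0.216, -0.001], [-0.216, -0.976, 0.0], [-0.001, 0.0, -1.0]]
force: [-0.6, 0.0, -2.5]
opening: 0.207
grasp_force: 30.0
t 7.9 F [-0.6  0.  -2.5] open 0.207 g 30.0 pos [0.4293 0.0603 0.0976] yaw -12.48
d [0.0044 0.0036 0.0256] az -0.0007
rect tool mm ((75.22354125976562, 0.002552032470703125), (110.44439697265625, 79.98766326904297), 0.011408478952944279) x max 130.10137615485894 plane slopes deg [ 2.65133404 -0.03421265] z at x=0 0.0777683275263343 fwd 0.0823957783879038
-0.14 [(-45, [6.5]), (-38, [6.7]), (-32, [7.0]), (-20, [21.7]), (20, [21.9]), (32, [6.9]), (38, [6.8]), (45, [6.9])]
[-22.7  25.7]
-0.12 [(-45, [7.0]), (-38, [6.6]), (-32, [6.7]), (-20, [21.3]), (20, [21.3]), (32, [6.9]), (38, [7.0]), (45, [7.2])]
[-23.1  25.5]
-0.1 [(-45, [7.0]), (-38, [15.2]), (-32, [6.9]), (-20, [20.9]), (20, [21.0]), (32, [6.9]), (38, [10.7]), (45, [7.1])]
[-23.   25.4]
-0.08 [(-45, [6.7]), (-38, [15.9]), (-32, [9.0]), (-20, [20.4]), (20, [20.4]), (32, [7.4]), (38, [16.0]), (45, [7.1])]
[-23.2  25.2]
-0.06 [(-45, [6.9]), (-38, [15.3]), (-32, [16.1]), (-20, [20.0]), (20, [20.2]), (32, [15.3]), (38, [15.9]), (45, [7.1])]
[-23.4  25.1]
-0.05 [(-45, [7.1]), (-38, [6.9]), (-32, [15.8]), (-20, [7.1]), (20, [7.5]), (32, [16.1]), (38, [7.8]), (45, [7.2])]
0
-0.04 [(-45, [6.9]), (-38, [6.8]), (-32, [15.8]), (-20, [7.0]), (20, [7.3]), (32, [16.0]), (38, [7.0]), (45, [7.0])]
0
```

```bash
python3 -m pendant '[[0,0.004,0.007,0,0,0,1],[0,0.004,0.014,0,0,0,1],[0,0.004,0.02,0,0,0,1],[0,0.004,0.02,0,0,0,1]]'; python3 -m pendant '[[0,0,0.003,0,0,0,-1],[0,0,0.003,0,0,0,-1],[0,0,0.003,0,0,0,-1],[0,0,0.003,0,0,0,-1],[0,0,0.003,0,0,0,-1],[0,0,0.003,0,0,0,-1]]'
```

```text
time_s: 8.35
position: [0.4295, 0.0595, 0.0943]
tcp_rot: [[0.976, -0.216, 0.0], [-0.216, -0.976, -0.0], [0.0, -0.0, -1.0]]
force: [-0.2, 0.7, -2.4]
opening: 0.202
grasp_force: 30.0
time_s: 8.95
position: [0.4295, 0.0595, 0.0937]
tcp_rot: [[0.976, -0.216, 0.0], [-0.216, -0.976, -0.0], [0.0, -0.0, -1.0]]
force: [-0.5, -0.5, -0.1]
opening: 0.667
grasp_force: 0.0
```

```bash
python3 -m pendant '[[0,0,-0.1,0,0,0,-1],[0,0,-0.25,0,0,0,-1],[0,0,-0.4,0,0,0,-1],[0,0,-0.5,0,0,0,-1],[0,0,-0.5,0,0,0,-1],[0,0,-0.5,0,0,0,-1]]'
cat >> h.py <<'E'
u=np.array([.9769,-.2139]);v=np.array([.2139,.9769]);e=np.array([.5939,.0226])
def track(P):
    q=P.reshape(-1,3);q=q[np.isfinite(q[:,0])]; S=(q[:,:2]-e)@u;T=(q[:,:2]-e)@v
    k=(abs(T)<.026)&(S>-.21)&(S<.0)&(q[:,2]>.0135)&(q[:,2]<.024)
    c=np.c_[S,T][k]; A=np.c_[c,np.ones(len(c))]; f=np.linalg.lstsq(A,q[k,2],rcond=None)[0]
    print("plate",len(c),cv2.minAreaRect((c*1000).astype(np.float32)),"S",np.percentile(S[k],[.3,99.7]),"T",np.percentile(T[k],[1,99]),"z",np.median(q[k,2]),"tilt",np.degrees(f[:2]))
    k=(abs(T)<.03)&(S>-.22)&(S<-.04)&(q[:,2]>.036)&(q[:,2]<.048); print("lug",k.sum(),"S",np.percentile(S[k],[1,99]) if k.any() else 0,"T",np.percentile(T[k],[1,99]) if k.any() else 0)
E
python3 - <<'E'
from h import *
pic,d,P,T,K=cam("wrist"); track(P); to([.43,.06,.19],-12.35); save("w6.png",pic)
E
```

```text
time_s: 9.55
position: [0.4293, 0.0595, 0.1938]
tcp_rot: [[0.976, -0.216, 0.001], [-0.216, -0.976, -0.0], [0.001, -0.0, -1.0]]
force: [-0.6, 0.3, -1.1]
opening: 0.994
grasp_force: 0.0
plate 8171 ((-97.9306640625, 0.33342742919921875), (50.6961555480957, 156.2249755859375), 89.10075378417969) S [-0.17516238 -0.05169263] T [-0.02390853  0.02499515] z 0.017256765149306796 tilt [0.012123   0.08370795]
lug 354 S [-0.17563824 -0.16225021] T [-0.00807838  0.00984023]
t 9.6 F [-0.8 -0.2 -0. ] open 0.997 g 0.0 pos [0.4289 0.0595 0.1932] yaw -12.48
d [ 0.0048 -0.0035  0.0158] az -0.0007
```

View pics/w6.png

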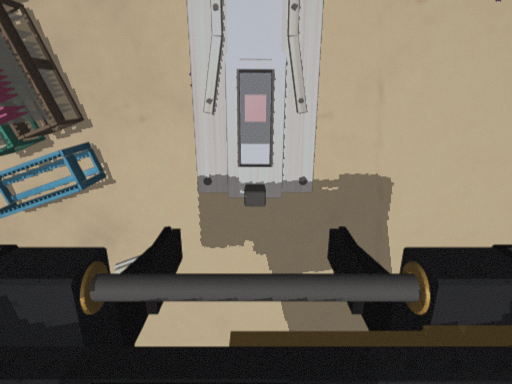

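The carrier lies flat in the track: nose at about S = -51 mm, tail at -175.5 mm, lateral offset about 0.5 mm. I'll close the fingers, move behind the tail and descend.

```bash
python3 -m pendant '[[-0.14,0,0,0,0,0,1],[-0.14,0,0,0,0,0,1],[-0.14,0,0,0,0,0,1],[-0.14,0,0,0,0,0,1],[-0.14,0,0,0,0,0,1],[-0.14,0,0,0,0,0,1],[-0.14,0,0,0,0,0,1],[-0.14,0,0,0,0,0,1]]';python3 -m pendant '[[0,0,0.1,0,0,0,1],[0,0,0.2,0,0,0,1],[0,0,0.3,0,0,0,1],[0,0,0.4,0,0,0,1],[0,0,0.5,0,0,0,1],[0,0,0.55,0,0,0,1],[0,0,0.55,0,0,0,1]]'
cat >> h.py <<'E'
def ST():
    s=readout.read_state();R=np.array(s["tcp_rot"]);p=np.array(s["position"]); tip=p+.07*R[:,2]
    print("TCP S",round((p[:2]-e)@u,4),"tip S,T,z",np.round([(tip[:2]-e)@u,(tip[:2]-e)@v,tip[2]],4),"pitch",round(np.degrees(np.arcsin(R[:2,2]@u)),1),"F along",round(np.array(s["force"])[:2]@u,2),"open",round(s["opening"],3),"t",round(s["time_s"],2))
E
python3 -c "
from h import *
ST(); pic,d,P,T,K=cam('wrist'); track(P)"
```

```text
time_s: 10.4
position: [0.4023, 0.0655, 0.1936]
tcp_rot: [[0.976, -0.216, 0.0], [-0.216, -0.976, -0.0], [0.0, -0.0, -1.0]]
force: [0.6, 0.7, 0.0]
opening: 0.354
grasp_force: 0.0
time_s: 11.1
position: [0.4017, 0.0655, 0.0827]
tcp_rot: [[0.976, -0.216, -0.002], [-0.216, -0.976, 0.0], [-0.002, 0.0, -1.0]]
force: [-0.2, -0.6, -0.0]
opening: 0.008
grasp_force: 0.0
TCP S -0.1969 tip S,T,z [-0.1971  0.0008  0.0127] pitch -0.1 F along -0.05 open 0.008 t 11.1
plate 20755 ((-130.39605712890625, 0.4833545684814453), (50.273170471191406, 115.58460235595703), 89.6736068725586) S [-0.18744422 -0.07324628] T [-0.02392309  0.0248525 ] z 0.017394469885849806 tilt [0.122297   0.06822957]
lug 1481 S [-0.18834914 -0.1623473 ] T [-0.00810929  0.00940414]
```

```bash
python3 -m pendant '[[0.03,0,0,0,0,0,1],[0.05,0,0,0,0,0,1],[0.07,0,0,0,0,0,1],[0.09,0,0,0,0,0,1],[0.11,0,0,0,0,0,1],[0.13,0,0,0,0,0,1],[0.15,0,0,0,0,0,1],[0.17,0,0,0,0,0,1]]';python3 -c "
from h import *
ST()"
python3 -m pendant '[[0.02,0,0,0,0,0,1],[0.04,0,0,0,0,0,1],[0.06,0,0,0,0,0,1],[0.08,0,0,0,0,0,1],[0.1,0,0,0,0,0,1],[0.1,0,0,0,0,0,1]]'
python3 -c "
from h import *
ST(); pic,d,P,T,K=cam('wrist'); track(P)"
```

```text
time_s: 11.95
position: [0.4355, 0.0581, 0.0836]
tcp_rot: [[0.976, -0.216, -0.0], [-0.216, -0.976, 0.0], [-0.0, 0.0, -1.0]]
force: [-1.0, -0.2, 0.2]
opening: 0.004
grasp_force: 0.3
TCP S -0.1623 tip S,T,z [-0.1623  0.0008  0.0136] pitch -0.0 F along -0.91 open 0.004 t 11.95
time_s: 12.55
position: [0.4559, 0.0536, 0.0837]
tcp_rot: [[0.976, -0.216, 0.002], [-0.216, -0.976, -0.0], [0.002, -0.0, -1.0]]
force: [0.1, 0.7, -0.2]
opening: 0.007
grasp_force: 0.0
TCP S -0.1414 tip S,T,z [-0.1413  0.0008  0.0137] pitch 0.1 F along -0.03 open 0.007 t 12.55
plate 21803 ((-73.1749267578125, -0.20043563842773438), (51.546085357666016, 113.42488861083984), 89.9715805053711) S [-0.12878086 -0.01698057] T [-0.02392982  0.02490527] z 0.017372326619398193 tilt [0.15728558 0.10092429]
lug 1390 S [-0.13497153 -0.11571876] T [-0.00830324  0.00914987]
```

```bash
python3 -m pendant '[[-0.1,0,0,0,0,0,1],[-0.1,0,0.01,0,0.044,0,1],[-0.1,0,0.014,0,0.044,0,1],[-0.1,0,0.014,0,0.044,0,1]]'
python3 -c "
from h import *
ST(); pic,d,P,T,K=cam('wrist'); track(P); s=readout.read_state(); R=np.array(s['tcp_rot']); print(R.T@np.r_[u,0], s['force']); save('w7.png',pic)"
```

```text
time_s: 13.0
position: [0.4349, 0.0582, 0.0807]
tcp_rot: [[0.968, -0.216, 0.131], [-0.214, -0.976, -0.029], [0.135, 0.0, -0.991]]
force: [1.5, -0.7, -0.4]
opening: 0.007
grasp_force: 0.0
TCP S -0.163 tip S,T,z [-0.1535  0.0008  0.0113] pitch 7.7 F along 1.57 open 0.007 t 13.0
plate 18918 ((-85.35210418701172, -0.05051231384277344), (51.53870391845703, 121.73272705078125), 89.79766845703125) S [-0.14523219 -0.02530308] T [-0.02389697  0.02493613] z 0.01738429543323476 tilt [0.15765961 0.08129828]
lug 1470 S [-0.14927917 -0.11599001] T [-0.00817585  0.00947192]
[ 0.99064573 -0.0023391   0.13675668] [ 0.02302235  0.58836899 -0.10428249]
```

View pics/w7.png

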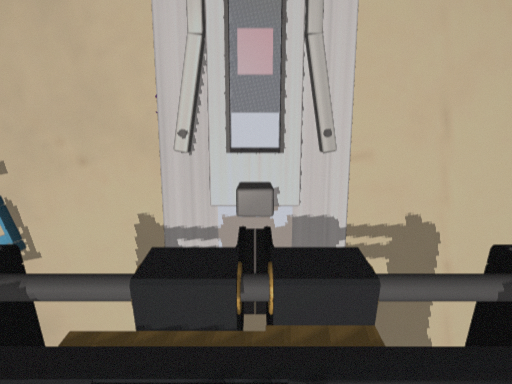

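The wrist view shows the carrier straight in the track, with its tail edge at row 205, the lug at (255,199) and the closed fingers centred behind it. I'll push it in by small guarded steps.

```bash
cat > chk.py <<'E'
import sys
from h import *
ST(); f=np.array(readout.read_state()["force"])[:2]@u
sys.exit(1 if f<-2.8 else 0)
E
python3 -m pendant '[[0.015,0,0.002,0,0,0,1],[0.03,0,0.004,0,0,0,1],[0.045,0,0.006,0,0,0,1],[0.06,0,0.008,0,0,0,1],[0.07,0,0.0095,0,0,0,1],[0.08,0,0.011,0,0,0,1],[0.09,0,0.0125,0,0,0,1],[0.1,0,0.0137,0,0,0,1]]' >/dev/null && python3 chk.py && python3 -m pendant '[[0.01,0,0.0014,0,0,0,1],[0.02,0,0.0027,0,0,0,1],[0.03,0,0.004,0,0,0,1],[0.04,0,0.0055,0,0,0,1],[0.05,0,0.007,0,0,0,1]]' >/dev/null && python3 chk.py && python3 -m pendant '[[0.01,0,0.0014,0,0,0,1],[0.02,0,0.0027,0,0,0,1],[0.03,0,0.004,0,0,0,1],[0.04,0,0.0055,0,0,0,1],[0.05,0,0.007,0,0,0,1]]' >/dev/null && python3 chk.py; python3 -c "
from h import *
pic,d,P,T,K=cam('wrist'); track(P)"
```

```text
TCP S -0.1424 tip S,T,z [-0.1328  0.0008  0.0115] pitch 7.9 F along -0.85 open 0.005 t 13.85
TCP S -0.1322 tip S,T,z [-0.1225  0.0007  0.0115] pitch 7.9 F along -0.32 open 0.007 t 14.35
TCP S -0.122 tip S,T,z [-0.1124  0.0007  0.0115] pitch 7.9 F along -0.47 open 0.006 t 14.85
plate 17216 ((-50.75200653076172, -0.16695022583007812), (101.4857177734375, 51.74197006225586), 0.0642942562699318) S [-0.10062152 -0.00012492] T [-0.02399608  0.02493677] z 0.017384364845225375 tilt [0.37619131 0.11899261]
lug 1435 S [-0.10832883 -0.08755296] T [-0.00841213  0.0090729 ]
```

```bash
python3 -m pendant '[[0.01,0,0.0014,0,0,0,1],[0.02,0,0.0027,0,0,0,1],[0.03,0,0.004,0,0,0,1]]' >/dev/null && python3 chk.py && python3 -m pendant '[[0.005,0,0.0007,0,0,0,1],[0.01,0,0.0014,0,0,0,1]]' >/dev/null && python3 chk.py && python3 -m pendant '[[0.005,0,0.0007,0,0,0,1],[0.01,0,0.0014,0,0,0,1]]' >/dev/null && python3 chk.py && python3 -m pendant '[[0.005,0,0.0007,0,0,0,1],[0.01,0,0.0014,0,0,0,1]]' >/dev/null && python3 chk.py && python3 -m pendant '[[0.005,0,0.0007,0,0,0,1],[0.01,0,0.0014,0,0,0,1]]' >/dev/null && python3 chk.py && python3 -m pendant '[[0.005,0,0.0007,0,0,0,1],[0.01,0,0.0014,0,0,0,1]]' >/dev/null && python3 chk.py && python3 -m pendant '[[0.005,0,0.0007,0,0,0,1],[0.01,0,0.0014,0,0,0,1]]' >/dev/null && python3 chk.py && python3 -m pendant '[[0.005,0,0.0007,0,0,0,1],[0.01,0,0.0014,0,0,0,1]]' >/dev/null && python3 chk.py
```

```text
TCP S -0.116 tip S,T,z [-0.1064  0.0007  0.0116] pitch 7.9 F along -0.73 open 0.007 t 15.2
TCP S -0.114 tip S,T,z [-0.1044  0.0007  0.0116] pitch 7.9 F along -1.16 open 0.006 t 15.4
TCP S -0.1121 tip S,T,z [-0.1025  0.0007  0.0116] pitch 7.9 F along -0.55 open 0.004 t 15.6
TCP S -0.11 tip S,T,z [-0.1004  0.0007  0.0116] pitch 7.9 F along 0.41 open 0.008 t 15.8
TCP S -0.108 tip S,T,z [-0.0984  0.0007  0.0115] pitch 7.9 F along -1.79 open 0.006 t 16.0
TCP S -0.1076 tip S,T,z [-0.0982  0.0006  0.0113] pitch 7.7 F along -4.6 open 0.006 t 16.2
```

```bash
for i in 1; do python3 -m pendant '[[0.005,0,0.0007,0,0,0,1]]' >/dev/null; python3 chk.py; python3 -m pendant '[[0,0,0,0,0,0,1]]' >/dev/null; python3 chk.py; python3 -m pendant '[[0.005,0,0.0007,0,0,0,1]]' >/dev/null; python3 chk.py;  python3 -m pendant '[[0,0,0,0,0,0,1]]' >/dev/null; python3 chk.py; done
```

```text
TCP S -0.1074 tip S,T,z [-0.0982  0.0005  0.0112] pitch 7.6 F along -6.43 open 0.003 t 16.3
TCP S -0.1074 tip S,T,z [-0.0982  0.0005  0.0111] pitch 7.6 F along -3.71 open 0.008 t 16.4
TCP S -0.1073 tip S,T,z [-0.0981  0.0005  0.011 ] pitch 7.5 F along -6.74 open 0.002 t 16.5
TCP S -0.1072 tip S,T,z [-0.0981  0.0005  0.011 ] pitch 7.5 F along -5.56 open 0.005 t 16.6
```

```bash
for i in 1; do python3 -m pendant '[[0.005,0,0.0007,0,0,0,1],[0.005,0,0.0007,0,0,0,1]]' >/dev/null; python3 chk.py; python3 -m pendant '[[0.005,0,0.0007,0,0,0,1],[0.005,0,0.0007,0,0,0,1]]' >/dev/null; python3 chk.py; done; python3 -c "
from h import *
pic,d,P,T,K=cam('wrist'); track(P);ST()"
```

```text
TCP S -0.1066 tip S,T,z [-0.0975  0.0004  0.0109] pitch 7.4 F along -7.51 open 0.006 t 16.8
TCP S -0.1057 tip S,T,z [-0.0966  0.0004  0.0108] pitch 7.4 F along -7.46 open -0.0 t 17.0
plate 14287 ((-42.95553207397461, -0.16017913818359375), (85.93910217285156, 51.70572280883789), 0.043896690011024475) S [-8.52918737e-02 -7.69159609e-05] T [-0.02412848  0.02480556] z 0.01733506665012491 tilt [0.47679339 0.11479043]
lug 1447 S [-0.09231821 -0.07212877] T [-0.00814272  0.00925149]
TCP S -0.1057 tip S,T,z [-0.0966  0.0004  0.0109] pitch 7.4 F along -6.81 open 0.002 t 17.05
```

The stop is giving at about 7 N and is roughly 1.5 mm in. I'll press about 2.5 mm more.

```bash
python3 -m pendant '[[0.005,0,0.0007,0,0,0,1],[0.01,0,0.0014,0,0,0,1],[0.0125,0,0.0017,0,0,0,1],[0.0125,0,0.0017,0,0,0,1]]' >/dev/null; python3 chk.py;python3 -c "
from h import *
pic,d,P,T,K=cam('wrist'); track(P);ST()"
```

```text
TCP S -0.1032 tip S,T,z [-0.0942  0.0004  0.0108] pitch 7.4 F along -7.28 open 0.003 t 17.45
plate 13838 ((-41.73000717163086, -0.2239513397216797), (83.45751190185547, 51.547306060791016), 0.0011222633766010404) S [-8.28006859e-02 -5.01253683e-05] T [-0.02409034  0.02482209] z 0.017351566340045185 tilt [0.54696575 0.1237798 ]
lug 1450 S [-0.08986398 -0.06969607] T [-0.0081227   0.00929109]
TCP S -0.1032 tip S,T,z [-0.0941  0.0004  0.0109] pitch 7.4 F along -6.51 open 0.006 t 17.5
```

```bash
python3 -m pendant '[[-0.02,0,-0.003,0,0,0,1],[-0.06,0,-0.008,0,0,0,1],[-0.15,0,-0.02,0,0,0,1],[-0.2,0,-0.1,0,0,0,1],[-0.2,0,-0.3,0,0,0,1],[-0.2,0,-0.5,0,0,0,1],[-0.2,0,-0.6,0,0,0,1],[-0.2,0,-0.6,0,0,0,1]]'
python3 - <<'E'
from h import *
pic,d,P,T,K=cam("wrist"); track(P); ST(); save("w8.png",pic)
E
```

```text
time_s: 18.3
position: [0.444, 0.0566, 0.1972]
tcp_rot: [[0.966, -0.216, 0.144], [-0.214, -0.976, -0.031], [0.147, -0.001, -0.989]]
force: [-0.2, -0.6, 0.5]
opening: 0.002
grasp_force: 0.0
plate 5103 ((-41.683197021484375, -0.18602752685546875), (51.600154876708984, 83.35176849365234), 89.99671936035156) S [-0.08334512 -0.00012057] T [-0.02404356  0.02521245] z 0.017324798445559786 tilt [0.59120541 0.16901484]
lug 367 S [-0.0834087  -0.07025899] T [-0.00848994  0.00921118]
TCP S -0.1543 tip S,T,z [-0.1442  0.001   0.1265] pitch 8.3 F along 0.49 open 0.008 t 18.35
```

View pics/w8.png

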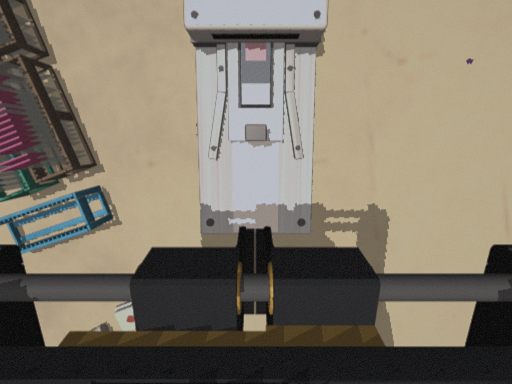

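The carrier sits in the tunnel and the fingers are clear, with the lug at (256,132). I'll do a quick flatness check on clean plate points, then hand in.

Run:
```python
from h import *
pic,d,P,T,K=cam("wrist"); q=P.reshape(-1,3);q=q[np.isfinite(q[:,0])]; S=(q[:,:2]-e)@u;t=(q[:,:2]-e)@v
for a in (-.065,-.055,-.045,-.035,-.025,-.015): 
    k=(abs(S-a)<.004)&(abs(t)>.017)&(abs(t)<.022); print(a,k.sum(),np.median(q[k,2])*1000)
k=(abs(S+.11)<.02)&(abs(t)<.02); print("bed",np.median(q[k,2])*1000)
```

```text
-0.065 99 16.977580276689164
-0.055 109 17.072756645931886
-0.045 108 16.992579053046715
-0.035 111 16.917505489648875
-0.025 110 16.897709564276912
-0.015 110 16.894748650726488
bed 218.26990276254
```

The plate is flat and 10 mm above the bed level, so I'm handing in.

```bash
python3 -c "
from rig import bot
print(bot.hand_in())"
```

```text
the job is handed in; nothing more can be done
None
```

The carrier lies flat in the tunnel with its nose about 41 mm past the entry and the soft stop pressed in by about 4 mm, both from my own measurements; the gripper is clear and the job is handed in, but the hand-in returned no verdict.

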